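Clamp a test unit on a vibration fixture with one crossed clamp screw

TASK

Slide the test unit along its rails until it is up against the fence of the vibration fixture. Then start both clamp screws gently by their cranks, clockwise: one of them, you cannot see which, is crossed and will tighten early, so stop there before forcing it and back it fully out again, while the other must be driven fully home so that it clamps the unit. Finally slide the marker block on the track behind the fence to the end of its track on the crossed screw's side, and leave the things lying around the fixture alone.

Things in the scene. Friction and masses are not known exactly. Their poses are not given: they have to be found in the camera images.
- fixture: fixed aluminium plate 250 (its x) x 370 (its y) x 12 mm; origin: centre of its underside on the table; x points away from the robot to the fence, y to the left. Two rails 20 mm above the table along x at y = +-52 mm. Two blue-grey screw bosses 70 x 70 mm, 56 mm high, centred at x = 0, y = +130 (left) and -130 mm (right), each with a vertical screw axis in its centre
- fence (a point): middle of the fence's near face, which looks to the robot: steel bar 114 mm long (y), 14 mm thick, its top 47 mm above the table; at x = +35 mm of the fixture. Axes as the fixture's
- unit_center (a point): centre of the loose test unit, 30 mm above its underside: flange 70 (x) x 94 (y) x 10 mm with a grey box 62 x 58 x 46 mm on it, 56 mm high in all, about 0.5 kg, on the 12 mm plate between the rails; x towards the fence. Starts 30 to 75 mm short of the fence; against it this point is at x = 0 of the fixture. The clamp feet come down on the flange's left and right edges
- lever_left (a joint): crank angle (rad): 0 = fully out (stop), grows clockwise seen from above, 2.6 = fully home (stop); starts 0.15 to 0.45 and stays where left. At angle q the post lies 165 deg minus q about the screw axis, counted from the fixture's x towards its y; it sweeps the outer side. A sound thread needs 1 N at the post; a crossed one beyond about 1.0 rad tightens like a spring, 27 N per rad at the post
- lever_right (a joint): crank angle (rad): 0 = fully out (stop), grows clockwise seen from above, 2.6 = fully home (stop); starts 0.15 to 0.45 and stays where left. At angle q the post lies -15 deg minus q about the screw axis, counted from the fixture's x towards its y; it sweeps the outer side. A sound thread needs 1 N at the post; a crossed one beyond about 1.0 rad tightens like a spring, 27 N per rad at the post
- post_left (a point): black upright post 16 mm thick, 39 mm high above the arm, at the end of the left screw's steel crank arm (70 mm from screw axis to post axis; arm 12 mm thick, 60 to 72 mm above the table). The point is on the post's axis, 20 mm below its top, 91 mm above the table
- post_right (a point): black upright post 16 mm thick, 39 mm high above the arm, at the end of the right screw's steel crank arm (70 mm from screw axis to post axis; arm 12 mm thick, 60 to 72 mm above the table). The point is on the post's axis, 20 mm below its top, 91 mm above the table
- marker (a joint): position (m) of the marker block along its track: 0 = middle, + towards the left screw, - towards the right; ends at +-0.05, starts within 0.015 of the middle. Slides along the fixture's y with 1.5 N of friction and stays where it is left
- marker_center (a point): centre of the marker, a steel block 24 (x) x 22 (y) x 48 mm high with a black cap, on a track at x = +90 mm of the fixture; the point is 50 mm above the table, the block's top 74 mm
- thread_left: the left screw's thread, hidden in its boss, turning with the crank (origin on the screw axis, 37 mm above the table); nothing to handle. If it is the crossed one, more than about 11 N at the post ruins it
- thread_right: the right screw's thread, hidden in its boss, turning with the crank (origin on the screw axis, 37 mm above the table); nothing to handle. If it is the crossed one, more than about 11 N at the post ruins it
- foot_left: the left screw's steel clamp foot: a strap 20 mm wide, 10 mm thick, from the boss inwards over the left edge of the unit's place; goes down 2.6 mm per rad of crank and meets the flange at about 1.9 rad, then presses springily, up to about 4 N. Origin on the screw axis at the strap's underside
- foot_right: the right screw's steel clamp foot: a strap 20 mm wide, 10 mm thick, from the boss inwards over the right edge of the unit's place; goes down 2.6 mm per rad of crank and meets the flange at about 1.9 rad, then presses springily, up to about 4 N. Origin on the screw axis at the strap's underside
- mug: bystander: white mug 76 mm wide, 85 mm high, at the left; origin at its underside
- jar: bystander: white jar 56 mm wide, 70 mm high, at the left; origin at its underside
- parts_tray: bystander: black tray 120 x 90 x 30 mm, at the right; origin at its underside
- screwdriver: bystander: screwdriver lying at the right; origin under it
Mind the look-alikes: they are no part of the job. What is shaped like the part that bears unit_center but purple is not meant.

How it is judged:
By the outcome, as a careful person would: the job done as asked, in the order asked, and still so for the second after the job is handed in, with the robot touching nothing.
It also fails if it takes over 72 s, if anything falls off the work surface, if the arm or the gripper's body presses on something with over 40 N, if the wrist force passes 120 N, or if a joint passes its speed limit or range.

ROBOT

A 6-joint arm with a two-finger parallel gripper is mounted at the origin on the work surface. World frame = base frame: x ahead of the robot, y to its left, z up, the work surface at z = 0. Lengths are in m, angles in degrees, forces in N, time in s.
With the tool pointing down it reaches from about 0.3 to 0.75 m from the base axis. Payload 8.5 kg.
Tool frame: the origin (TCP) lies midway between the tips of the shut fingers; the grasp point (between the pads) lies 19 mm behind it (arm.grip_point_offset is the distance from the TCP to the grasp point, in m); z points along the fingers, y is the direction in which the jaws open and shut (so a half turn about z gives the same grasp; the last joint's range is limited). The gripper opens to 85 mm and grips with 20 to 120 N. Pads are 22 mm wide; open, the fingers measure 114 mm over their backs; the gripper's body (76 mm by 85 mm) begins 54 mm behind the grasp point. The pads swing forward as they close: fully open they stand 13 mm farther back than shut.
Start: joints at [59.628, 21.807, 74.336, -0, 83.858, -12.336], TCP at [0.17, 0.523, 0.231] pointing down, gripper open.
Joint ranges: [-178.18, 178.18], [-50.72, 133.34], [12.68, 142.11], [-81.47, 261.47], [9.98, 163.14], [-165.26, 165.26]. Speed limits (degrees/s): [136.94, 136.94, 180, 180, 180, 180].

INTERFACE

Orientations are given as a 3x3 rotation matrix whose columns are the frame's x, y, z axes.
In Python, from workcell import status, vision, workorder, arm gives the robot as it stands. The module is installed in compiled form; this text tells all that it offers.
- The arm moves only by the tool servo_tool, never from a script. Its argument "plan" is a list of rows, each an object of numbers: "rx", "ry", "rz": the turn, a rotation vector about the tool's x, y, z in rad; "dx", "dy", "dz": the shift along the tool's x, y, z in mm; "claw": the closure, from 0 (fully open) to 1 (shut). A call has 1 to 12 rows; each row is the pose to reach, as a shift and turn from the pose commanded when the call began, along the tool's axes at that moment; what a row does not reach only later rows make up. A row lasts 1/8 s, in which the tool goes at most 62.5 mm and 10.7 degrees, less where a joint would pass 70% of its speed; a pose out of reach is approached as far as the arm can. A call with a gripper value outside its range is refused whole. The fingers move at their own pace and stop on an object; "newtons" is the grip in N (left out, the last holds). Time passes only in rows, so rows that repeat a pose let the fingers close. It gives the time, the measured TCP pose, the force and the opening at its end, in the units of the state.
- status.sense(): the state, without advancing time (a new reading comes with each control period).
- vision.get_image(name): name is "scene" or "side" or "wrist"; returns the picture (384x512x3 uint8, red, green, blue); there is no depth.
- vision.camera_info(name): a dict with "camera_matrix" (3x3 intrinsics, pixels), "eye" and "orientation" of the camera in the world. Camera axes: x right, y down, z forward; pixel columns grow to the right and rows downward; lengths in m; the calibration is good to about 2 mm. A picture is of the moment at which its call begins: read the wrist's pose just before it. camera_info takes no time and is no camera call; for the wrist camera it gives the pose at the moment of the call.
- workorder.job_done(): hands the job in, once; it reports no verdict.
Trained networks look in the newest picture that a camera, given by its name, has taken for a name from the list of things; names that differ only in an ending like _2 or _b are one class to them, and where a whole thing is asked for, a point or a joint stands for the part that bears it (a point fixed in the world has none). Each returns a list of dicts, best first, with "conf" (0 to 1); they miss things now and then, are a little off and sometimes report something else, mostly with a low value. They report only what shows in the picture. A call takes as long as a camera call. They do not tell look-alikes from the thing itself.
- vision.trace(camera, query): "pixels" (384x512 bool, what is visible of it) and "box" ([left, top, width, height] in pixels, round what is visible of it).
The state is a dict: "time_s": time; "joints": joint angles; "joint_velocities": joint speeds; "effort": joint torques, N m; "tcp_pos": TCP position; "tool_rot": TCP orientation; "contact_force": force on the tool from outside, world axes, zero at the start; "torque": the same for the moment, N m; "gripper_width": finger opening in m.
Only numpy, scipy, OpenCV 4.12 (cv2) and the standard library are available. Lean on these libraries where they do the work, as an engineer would, in place of code of your own. Each camera call takes 0.05 s, during which the arm holds its last target. There are 200 camera calls.

## Working session

There is one attempt and no reset: what is moved stays moved. The work goes in short steps, Python scripts to look and compute and a tool call to move; the robot and the scene stay as the last step left them, time stands still between calls to the robot, and variables do not carry over. Pictures are saved under pics/ and viewed, about 8 in all and at most 12, crops included, and the job is handed in when it is done.

Besides the shell and the picture viewer there is one more tool, called after "Call:" in YAML: its name, and indented under it one key for each argument. servo_tool: Moves the arm, as the interface text tells. Its arguments: {"type":"object","properties":{"plan":{"type":"array","items":{"type":"object","properties":{"rx":{"type":"number"},"ry":{"type":"number"},"rz":{"type":"number"},"dx":{"type":"number"},"dy":{"type":"number"},"dz":{"type":"number"},"claw":{"type":"number"}}}},"newtons":{"type":"number"}},"required":["plan"]}

```bash
mkdir -p pics; cat > h.py <<'E'
import numpy as np, cv2
from workcell import status, vision, workorder, arm
def cam(n):
    c=vision.camera_info(n); return np.array(c["camera_matrix"]),np.array(c["eye"]),np.array(c["orientation"])
def ray(n,px,z):
    K,e,R=cam(n); d=R@np.linalg.inv(K)@np.array([px[0],px[1],1.]); return e+d*(z-e[2])/d[2]
def proj(n,p):
    K,e,R=cam(n); q=K@(R.T@(np.array(p)-e)); return q[:2]/q[2]
def save(n,f):
    im=vision.get_image(n); cv2.imwrite(f"pics/{f}.png",im[:,:,::-1]); return im
E
python3 - <<'E'
from h import *
s=status.sense();print(s["time_s"],s["tcp_pos"],s["tool_rot"],s["gripper_width"],arm.grip_point_offset)
a=save("scene","a");b=save("side","b")
c=np.hstack([a,b]);cv2.imwrite("pics/ab.png",cv2.resize(c,(800,300))[:,:,::-1])
for n in("scene","side"):
    print(n,cam(n))
    for q in("fixture","unit_center","post_left","post_right","marker_center","fence"):
        for r in vision.trace(n,q)[:2]:
            m=r["pixels"];ys,xs=np.nonzero(m);print(n,q,round(r["conf"],2),r["box"],xs.mean().round(1),ys.mean().round(1))
E
```

```text
0.0 [0.17014929 0.52268773 0.23069787] [[-9.50847692e-01  3.09658006e-01 -7.64882298e-04]
 [ 3.09658786e-01  9.50846832e-01 -1.31860674e-03]
 [ 3.18968777e-04 -1.49064670e-03 -9.99998838e-01]] 0.08531594117284426 0.0187
scene (array([[440.0026267 ,   0.        , 257.24862736],
       [  0.        , 440.0026267 , 185.78638037],
       [  0.        ,   0.        ,   1.        ]]), array([1.34412327, 0.15753287, 1.31212955]), array([[-0.17299133,  0.82990481, -0.5304074 ],
       [ 0.98490051,  0.14209379, -0.09889555],
       [-0.00670629, -0.53950659, -0.84195467]]))
scene fixture 0.64 [180.9, 162.1, 117.4, 72.9] 241.6 199.7
scene unit_center 0.87 [248.7, 129.0, 27.0, 28.4] 260.5 143.0
scene unit_center 0.83 [287.7, 130.2, 29.6, 25.8] 302.3 142.7
scene post_left 0.74 [215.5, 190.3, 15.8, 4.4] 223.0 191.9
scene post_left 0.71 [184.4, 178.2, 25.4, 18.6] 196.8 189.3
scene post_right 0.57 [363.6, 156.6, 23.0, 24.4] 373.7 168.5
scene post_right 0.43 [182.6, 177.0, 27.1, 22.2] 195.8 190.1
scene marker_center 0.43 [232.6, 212.6, 4.3, 5.2] 234.7 213.0
scene fence 0.82 [182.8, 166.4, 111.9, 63
[... 257 characters left out ...]
0.16992138],
       [-0.21546357,  0.5135404 , -0.83057312],
       [ 0.02466457, -0.84741763, -0.53035367]]))
side fixture 0.63 [202.3, 145.5, 108.2, 113.2] 257.9 213.2
side unit_center 0.73 [168.5, 155.3, 27.2, 29.7] 181.8 171.3
side unit_center 0.68 [322.9, 204.8, 44.8, 34.6] 346.2 221.6
side post_left 0.89 [251.0, 210.8, 33.0, 22.9] 267.1 220.4
side post_left 0.5 [178.8, 297.3, 41.8, 63.3] 197.2 326.3
side post_right 0.61 [245.4, 143.8, 24.2, 24.8] 256.7 159.0
side post_right 0.18 [246.8, 210.3, 39.8, 21.5] 267.3 220.5
side marker_center 0.6 [223.7, 178.4, 9.3, 22.5] 228.6 188.7
side fence 0.94 [202.4, 142.5, 104.6, 114.9] 257.5 213.3
side fence 0.4 [264.1, 184.4, 26.1, 34.6] 275.1 199.9
```

View pics/a.png

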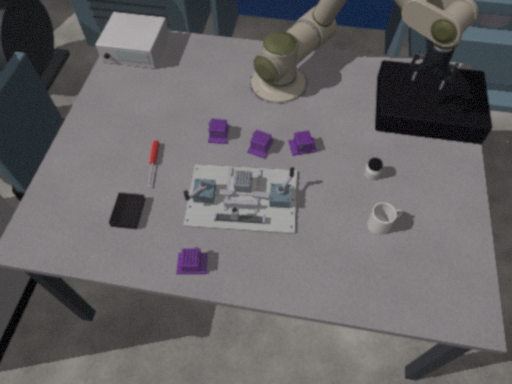

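View pics/b.png

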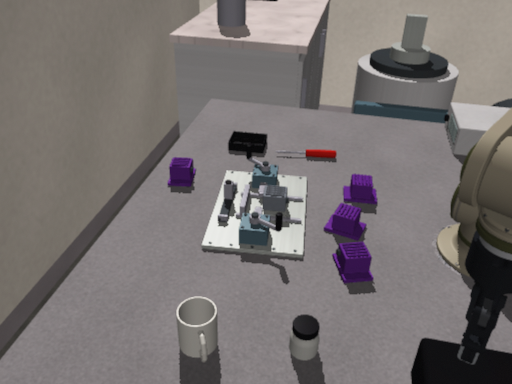

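The scene picture shows the fixture at about px (243,198), with the grey unit at (243,181), the purple look-alikes outside it, the left post at (291,172) and the right post at (187,195). I'll get the fixture pose roughly, then look with the wrist camera.

```bash
python3 - <<'E'
from h import *
for n,q in(("scene","fence"),("side","fence")):
    vision.get_image(n);r=vision.trace(n,q)[0]
    ys,xs=np.nonzero(r["pixels"]);P=np.array([ray(n,(x,y),.012)[:2] for x,y in zip(xs,ys)],np.float32)
    print(n,cv2.minAreaRect(P))
s=status.sense();R=np.array(s["tool_rot"]);K,e,Rc=cam("wrist")
print(K);print("cam in tool",R.T@(e-s["tcp_pos"]));print(R.T@Rc)
for px in((193,166),(298,168),(297,231),(186,228)):print(ray("scene",px,.012))
E
```

```text
Traceback (most recent call last):
  File "h.py", line 6, in ray
    K,e,R=cam(n); d=R@np.linalg.inv(K)@np.array([px[0],px[1],1.]); return e+d*(z-e[2])/d[2]
          ~~~^^^
  File "h.py", line 4, in cam
    c=vision.camera_info(n); return np.array(c["camera_matrix"]),np.array(c["eye"]),np.array(c["orientation"])
ValueError: time passes only in moves, steps and waits
```

```bash
sed -i 's/^def cam(n):/import functools\n@functools.lru_cache\ndef cam(n):/' h.py; python3 - <<'E'
from h import *
for n,q in(("scene","fence"),("side","fence")):
    vision.get_image(n);r=vision.trace(n,q)[0]
    ys,xs=np.nonzero(r["pixels"]);P=np.array([ray(n,(x,y),.012)[:2] for x,y in zip(xs,ys)],np.float32)
    print(n,cv2.minAreaRect(P))
s=status.sense();R=np.array(s["tool_rot"]);K,e,Rc=cam("wrist")
print(s["time_s"]);print(K);print("cam in tool",R.T@(e-s["tcp_pos"]));print(R.T@Rc)
for px in((193,166),(298,168),(297,231),(186,228)):print(ray("scene",px,.012))
E
```

```text
scene ((0.5755710005760193, -0.047551363706588745), (0.26326730847358704, 0.3908871114253998), 5.053281784057617)
side ((0.5824124813079834, -0.12618392705917358), (0.25009721517562866, 0.5675668120384216), 5.496866226196289)
1.0
[[319.34294195   0.         253.66773468]
 [  0.         319.34294195 189.57649854]
 [  0.           0.           1.        ]]
cam in tool [ 0.07318551 -0.00089102 -0.14270627]
[[ 1.23275029e-04 -9.57664736e-01 -2.87885807e-01]
 [ 9.99999895e-01 -8.85242754e-06  4.57656022e-04]
 [-4.40829522e-04 -2.87885834e-01  9.57664635e-01]]
[ 0.48056851 -0.23900879  0.012     ]
[0.42541579 0.13627232 0.012     ]
[0.67703586 0.16431588 0.012     ]
[ 0.72834446 -0.1989438   0.012     ]
```

Call:
servo_tool:
  plan:
    - {"dx":-514,"dy":-414,"dz":-25,"rz":-0.436}
    - {"dx":-514,"dy":-414,"dz":-25,"rz":-0.436}
    - {"dx":-514,"dy":-414,"dz":-25,"rz":-0.436}
    - {"dx":-514,"dy":-414,"dz":-25,"rz":-0.436}
    - {"dx":-514,"dy":-414,"dz":-25,"rz":-0.436}
    - {"dx":-514,"dy":-414,"dz":-25,"rz":-0.436}
    - {"dx":-514,"dy":-414,"dz":-25,"rz":-0.436}
    - {"dx":-514,"dy":-414,"dz":-25,"rz":-0.436}
    - {"dx":-514,"dy":-414,"dz":-25,"rz":-0.436}
    - {"dx":-514,"dy":-414,"dz":-25,"rz":-0.436}
    - {"dx":-514,"dy":-414,"dz":-25,"rz":-0.436}
    - {"dx":-514,"dy":-414,"dz":-25,"rz":-0.436}

```text
validation failed for argument at $.pl...
```

```bash
python3 - <<'E'
from h import *
s=status.sense();print(s["time_s"],s["tcp_pos"],s["tool_rot"],s["joints"])
K,e,R=cam("wrist");np.savez("w1",K=K,e=e,R=R)
a=save("wrist","w1");cv2.imwrite("pics/w1b.png",cv2.resize(a,(800,600),interpolation=cv2.INTER_CUBIC)[:,:,::-1])
for q in("fixture","unit_center","post_left","post_right","lever_left","lever_right","marker_center"):
    for r in vision.trace("wrist",q)[:2]:
        m=r["pixels"];ys,xs=np.nonzero(m);print(q,round(r["conf"],2),r["box"],xs.mean().round(1),ys.mean().round(1))
E
```

```text
1.0 [0.17028781 0.52295363 0.23132957] [[-9.50860362e-01  3.09620044e-01  2.45987656e-05]
 [ 3.09620044e-01  9.50860362e-01 -1.80038160e-06]
 [-2.39474254e-05  5.90435940e-06 -1.00000000e+00]] [ 5.96279764e+01  2.18059650e+01  7.43356154e+01 -1.27545755e-03
  8.38577960e+01 -1.23355531e+01]
```

View pics/w1b.png

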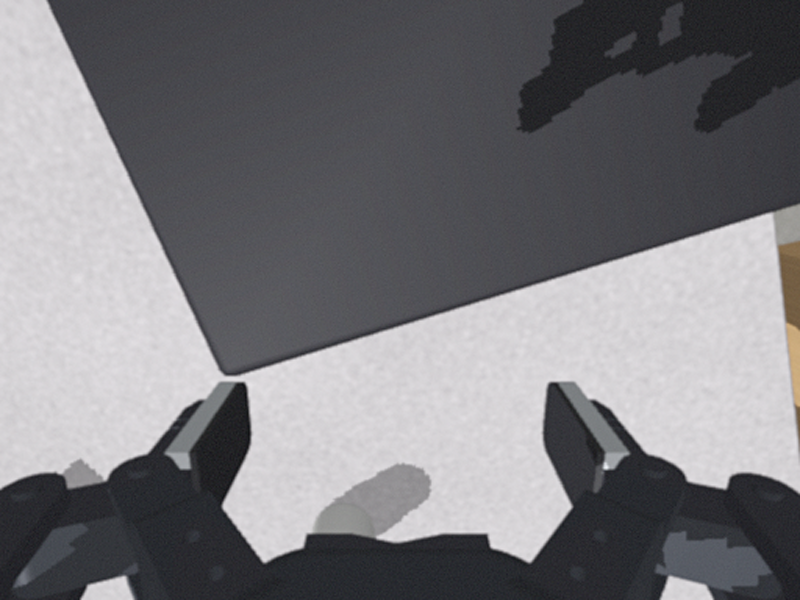

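The picture shows only the table below the start pose, because the call was refused. I'll fill in all the keys and use progressive rows.

Call:
servo_tool:
  plan:
    - {"dx":-45,"dy":-36,"dz":-3,"rx":0,"ry":0,"rz":-0.04,"claw":0}
    - {"dx":-90,"dy":-72,"dz":-6,"rx":0,"ry":0,"rz":-0.08,"claw":0}
    - {"dx":-135,"dy":-108,"dz":-9,"rx":0,"ry":0,"rz":-0.12,"claw":0}
    - {"dx":-180,"dy":-144,"dz":-12,"rx":0,"ry":0,"rz":-0.16,"claw":0}
    - {"dx":-225,"dy":-180,"dz":-15,"rx":0,"ry":0,"rz":-0.2,"claw":0}
    - {"dx":-270,"dy":-216,"dz":-18,"rx":0,"ry":0,"rz":-0.24,"claw":0}
    - {"dx":-315,"dy":-252,"dz":-21,"rx":0,"ry":0,"rz":-0.28,"claw":0}
    - {"dx":-360,"dy":-288,"dz":-24,"rx":0,"ry":0,"rz":-0.32,"claw":0}
    - {"dx":-405,"dy":-324,"dz":-25,"rx":0,"ry":0,"rz":-0.36,"claw":0}
    - {"dx":-450,"dy":-360,"dz":-25,"rx":0,"ry":0,"rz":-0.4,"claw":0}
    - {"dx":-490,"dy":-396,"dz":-25,"rx":0,"ry":0,"rz":-0.436,"claw":0}
    - {"dx":-514,"dy":-414,"dz":-25,"rx":0,"ry":0,"rz":-0.436,"claw":0}

```text
time_s: 2.9
tcp_pos: [0.5317, -0.0323, 0.256]
tool_rot: [[-0.993, -0.119, -0.0], [-0.119, 0.993, -0.0], [0.0, -0.0, -1.0]]
contact_force: [-0.3, 1.1, 0.2]
gripper_width: 0.0854
```

```bash
python3 - <<'E'
from h import *
s=status.sense();print(s["time_s"],s["tcp_pos"],s["joints"])
K,e,R=cam("wrist");np.savez("w1",K=K,e=e,R=R)
a=save("wrist","w2");cv2.imwrite("pics/w2b.png",cv2.resize(a,(800,600),interpolation=cv2.INTER_CUBIC)[:,:,::-1])
for q in("fixture","unit_center","post_left","post_right","lever_left","lever_right","marker_center"):
    for r in vision.trace("wrist",q)[:2]:
        m=r["pixels"];ys,xs=np.nonzero(m);print(q,round(r["conf"],2),r["box"],xs.mean().round(1),ys.mean().round(1))
        if q=="fixture":
            c=max(cv2.findContours(m.astype(np.uint8),0,2)[0],key=cv2.contourArea)
            print(cv2.approxPolyDP(c,6,True)[:,0].tolist())
E
```

```text
2.9 [ 0.53173763 -0.03227492  0.25604222] [-1.62102908e+01  1.90988567e+01  7.43794243e+01 -1.11472878e-02
  8.65296719e+01 -1.13052440e+02]
fixture 0.6 [62.6, 85.7, 365.1, 204.5] 241.4 179.2
[[61, 269], [74, 272], [102, 240], [108, 269], [140, 244], [155, 244], [161, 275], [217, 276], [220, 288], [251, 277], [346, 278], [351, 243], [378, 253], [391, 173], [399, 164], [417, 171], [426, 164], [423, 155], [395, 147], [402, 93], [86, 85], [99, 226]]
unit_center 0.94 [388.5, 1.5, 93.7, 24.7] 424.1 8.6
unit_center 0.94 [144.1, 324.8, 42.3, 35.3] 167.9 339.9
post_left 0.8 [346.1, 147.0, 86.2, 74.3] 382.5 182.1
post_right 0.59 [60.6, 191.4, 77.3, 82.9] 102.4 228.1
post_right 0.39 [345.7, 149.4, 85.7, 71.1] 381.9 182.6
lever_left 0.6 [345.1, 148.0, 87.5, 77.3] 382.0 182.8
lever_right 0.72 [61.2, 190.1, 78.6, 84.1] 101.5 229.1
marker_center 0.84 [217.3, 251.9, 21.2, 39.4] 228.8 271.0
```

View pics/w2b.png

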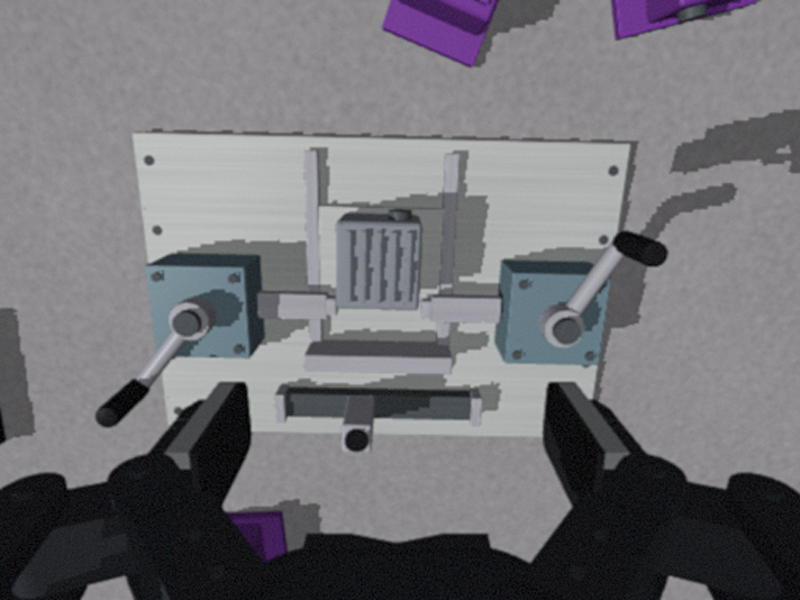

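The wrist picture (800 px scale) shows the plate's near corners at (134,133) and (634,142). The screws are at (187,321) on the right and (567,330) on the left, the post tops at (107,415) and (655,252), and the marker cap at (356,440). The unit's box top spans about (338,222) to (420,308). I'll fit everything to these.

```bash
cat > fit.py <<'E'
from h import *
from scipy.optimize import least_squares
w=np.load("w1.npz");K,e,R=w["K"],w["e"],w["R"]
def pj(p): q=K@(R.T@(p-e)); return q[:2]/q[2]*1.5625
def W(f,p):
    c,s=np.cos(p[2]),np.sin(p[2]); return np.array([p[0]+c*f[0]-s*f[1],p[1]+s*f[0]+c*f[1],f[2]])
pts=[((-.125,-.185,.012),(134,133)),((-.125,.185,.012),(634,142)),((.035,-.095,.056),(259,356)),((.035,.095,.056),(497,360)),
((.035,.165,.056),(603,363)),((.035,-.165,.056),(167,357)),((0,.13,.076),(567,330)),((0,-.13,.076),(187,321)),
((-.035,.095,.056),(503,270)),((-.035,-.165,.056),(150,264))]
r=least_squares(lambda p:np.ravel([pj(W(f,p))-u for f,u in pts]),[.575,-.035,.12],loss="soft_l1",f_scale=2)
p=r.x;print(p,np.degrees(p[2]))
for f,u in pts:print(f,pj(W(f,p))-u)
def inv(px,z):
    d=R@np.linalg.inv(K)@np.array([px[0]/1.5625,px[1]/1.5625,1]);P=e+d*(z-e[2])/d[2]
    d=P[:2]-p[:2];c,s=np.cos(p[2]),np.sin(p[2]);return np.array([c*d[0]+s*d[1],-s*d[0]+c*d[1]])
for n,px,y,a0 in(("L",(655,252),.13,165),("R",(107,415),-.13,-15)):
    d=inv(px,.111)-[0,y];a=np.degrees(np.arctan2(d[1],d[0]));print(n,np.hypot(*d),a,np.radians(a0-a))
print("marker",inv((356,440),.074),"unit top corners",[inv(q,.068).round(4) for q in((338,222),(420,222),(338,308),(420,308))])
np.save("p",p)
E
python3 fit.py
```

```text
[ 0.57702335 -0.038803    0.10194229] 5.840862845242972
(-0.125, -0.185, 0.012) [-0.96124284 -1.70458531]
(-0.125, 0.185, 0.012) [ 0.28250623 -1.42016082]
(0.035, -0.095, 0.056) [-5.89726967  1.90527074]
(0.035, 0.095, 0.056) [10.80475687  2.05996388]
(0.035, 0.165, 0.056) [-1.67959901  0.58538875]
(0.035, -0.165, 0.056) [-8.05821106 -0.6306802 ]
(0, 0.13, 0.076) [ 1.93331897 -1.81680455]
(0, -0.13, 0.076) [3.69277934 0.88297577]
(-0.035, 0.095, 0.056) [12.92081341  0.95483878]
(-0.035, -0.165, 0.056) [-2.91951426  0.60590125]
L 0.06892704302766871 152.5370716930527 0.21751913339623294
R 0.06948567658632804 -41.093015438578 0.45540903117689835
marker [ 0.09194979 -0.01728068] unit top corners [array([-0.0691, -0.0288]), array([-0.0701,  0.0256]), array([-0.0092, -0.0297]), array([-0.0102,  0.0274])]
```

```bash
cat > mv.py <<'E'
# usage: mv.py x y z(mm, fixture; z table) [relyaw deg]; prints moves relative to current pose (tool axes)
from h import *
import sys
p=np.load("p.npy");s=status.sense();R=np.array(s["tool_rot"]);t=np.array(s["tcp_pos"])
c,sn=np.cos(p[2]),np.sin(p[2])
d=t[:2]-p[:2];yaw=np.degrees(np.arctan2(R[1,1],R[0,1])-p[2])-90
print("t",round(s["time_s"],2),"now fix",(c*d[0]+sn*d[1])*1e3,(-sn*d[0]+c*d[1])*1e3,t[2]*1e3,"relyaw",yaw,"tilt",R[:,2].round(3),"F",np.round(s["contact_force"],1),"w",s["gripper_width"],"j",np.round(s["joints"],0))
for a in sys.argv[1:]:
    v=[float(k) for k in a.split(",")];x,y,z=v[0]/1e3,v[1]/1e3,v[2]/1e3
    P=np.array([p[0]+c*x-sn*y,p[1]+sn*x+c*y,z]);print(a,(R.T@(P-t)*1e3).round(1),"rz",-np.radians((v[3] if len(v)>3 else 0)-yaw).round(3))
E
python3 mv.py -115,0,130 -115,0,30 -50,0,30
```

```text
t 3.3 now fix -45.35359683167085 14.582268534578002 256.6168225282691 relyaw 1.1746153281283256 tilt [ 0.  0. -1.] F [-0.3  0.2  0.1] w 0.08530365939791783 j [ -16.   19.   75.    0.   87. -113.]
-115,0,130 [ 70.  -13.1 126.6] rz 0.021
-115,0,30 [ 70.  -13.1 226.6] rz 0.021
-50,0,30 [  5.  -14.5 226.6] rz 0.021
```

Call:
servo_tool:
  newtons: 30
  plan:
    - {"dx":35,"dy":-7,"dz":45,"rx":0,"ry":0,"rz":0.021,"claw":0.48}
    - {"dx":70,"dy":-13,"dz":90,"rx":0,"ry":0,"rz":0.021,"claw":0.48}
    - {"dx":70,"dy":-13,"dz":140,"rx":0,"ry":0,"rz":0.021,"claw":0.48}
    - {"dx":70,"dy":-13,"dz":185,"rx":0,"ry":0,"rz":0.021,"claw":0.48}
    - {"dx":70,"dy":-13,"dz":215,"rx":0,"ry":0,"rz":0.021,"claw":0.48}
    - {"dx":70,"dy":-13,"dz":226,"rx":0,"ry":0,"rz":0.021,"claw":0.48}
    - {"dx":70,"dy":-13,"dz":226,"rx":0,"ry":0,"rz":0.021,"claw":0.48}

```text
time_s: 4.18
tcp_pos: [0.4631, -0.0509, 0.0306]
tool_rot: [[-0.995, -0.101, 0.0], [-0.101, 0.995, -0.0], [-0.0, -0.0, -1.0]]
contact_force: [0.2, -0.7, -0.2]
gripper_width: 0.0443
```

```bash
python3 mv.py -50,0,30 -41,0,30
```

```text
t 4.17 now fix -114.60967756062429 -0.48441548326376255 30.614294759781224 relyaw -0.06795645015682794 tilt [ 0. -0. -1.] F [ 0.2 -0.7 -0.2] w 0.04425037262683727 j [ -21.   29.  103.   -0.   48. -117.]
-50,0,30 [-64.6   0.6   0.6] rz -0.001
-41,0,30 [-73.6   0.6   0.6] rz -0.001
```

Push slowly to about -52 mm, watching the force.

Call:
servo_tool:
  plan:
    - {"dx":-15,"dy":0.5,"dz":0,"rx":0,"ry":0,"rz":0,"claw":0.48}
    - {"dx":-25,"dy":0.5,"dz":0,"rx":0,"ry":0,"rz":0,"claw":0.48}
    - {"dx":-33,"dy":0.5,"dz":0,"rx":0,"ry":0,"rz":0,"claw":0.48}
    - {"dx":-39,"dy":0.5,"dz":0,"rx":0,"ry":0,"rz":0,"claw":0.48}
    - {"dx":-45,"dy":0.5,"dz":0,"rx":0,"ry":0,"rz":0,"claw":0.48}
    - {"dx":-51,"dy":0.5,"dz":0,"rx":0,"ry":0,"rz":0,"claw":0.48}
    - {"dx":-57,"dy":0.5,"dz":0,"rx":0,"ry":0,"rz":0,"claw":0.48}
    - {"dx":-62,"dy":0.5,"dz":0,"rx":0,"ry":0,"rz":0,"claw":0.48}

```text
time_s: 5.18
tcp_pos: [0.5216, -0.0447, 0.0306]
tool_rot: [[-0.995, -0.1, -0.007], [-0.1, 0.995, -0.0], [0.007, 0.001, -1.0]]
contact_force: [-17.1, -5.7, 11.4]
gripper_width: 0.0444
```

Call:
servo_tool:
  plan:
    - {"dx":-3,"dy":0,"dz":0,"rx":0,"ry":0,"rz":0,"claw":0.48}
    - {"dx":-5,"dy":0,"dz":0,"rx":0,"ry":0,"rz":0,"claw":0.48}
    - {"dx":-6,"dy":0,"dz":0,"rx":0,"ry":0,"rz":0,"claw":0.48}

```text
time_s: 5.55
tcp_pos: [0.5275, -0.0441, 0.0306]
tool_rot: [[-0.995, -0.1, -0.007], [-0.1, 0.995, -0.0], [0.007, 0.001, -1.0]]
contact_force: [-17.2, -5.3, 10.6]
gripper_width: 0.0441
```

```bash
python3 mv.py -41,0,30; python3 - <<'E'
from h import *
b=save("side","s2");a=save("wrist","w3")
c=np.hstack([cv2.resize(b[130:270,190:330],(600,600),interpolation=cv2.INTER_CUBIC)])
cv2.imwrite("pics/c3.png",np.hstack([cv2.resize(c,(400,400)),cv2.resize(a,(400,400))])[:,:,::-1])
E
```

```text
t 5.55 now fix -49.847277029502784 -0.24573236473751475 30.582911899486067 relyaw -0.09447539323178944 tilt [-0.007 -0.    -1.   ] F [-17.2  -5.3  10.6] w 0.04405249572058158 j [ -18.   33.   93.   -0.   54. -113.]
-41,0,30 [-8.9  0.3  0.5] rz -0.002
```

View pics/c3.png

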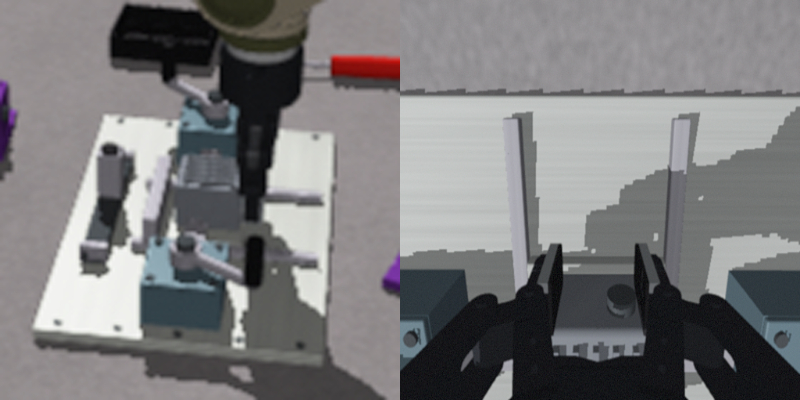

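The unit sits flat between the rails, with a finger on each side of its connector and about 8 mm still to go. I'll continue gently.

Call:
servo_tool:
  plan:
    - {"dx":-1.5,"dy":0,"dz":0,"rx":0,"ry":0,"rz":0,"claw":0.48}
    - {"dx":-3,"dy":0,"dz":0,"rx":0,"ry":0,"rz":0,"claw":0.48}
    - {"dx":-4.5,"dy":0,"dz":0,"rx":0,"ry":0,"rz":0,"claw":0.48}
    - {"dx":-6,"dy":0,"dz":0,"rx":0,"ry":0,"rz":0,"claw":0.48}

```text
time_s: 6.15
tcp_pos: [0.5334, -0.0435, 0.0306]
tool_rot: [[-0.995, -0.1, -0.007], [-0.1, 0.995, -0.0], [0.007, 0.001, -1.0]]
contact_force: [-16.3, -5.1, 10.8]
gripper_width: 0.0447
```

Call:
servo_tool:
  plan:
    - {"dx":-0.7,"dy":0,"dz":0,"rx":0,"ry":0,"rz":0,"claw":0.48}
    - {"dx":-1.4,"dy":0,"dz":0,"rx":0,"ry":0,"rz":0,"claw":0.48}

```text
time_s: 6.4
tcp_pos: [0.5348, -0.0434, 0.0306]
tool_rot: [[-0.995, -0.1, -0.007], [-0.1, 0.995, -0.0], [0.007, 0.001, -1.0]]
contact_force: [-15.3, -5.2, 11.3]
gripper_width: 0.0443
```

Call:
servo_tool:
  plan:
    - {"dx":-0.7,"dy":0,"dz":0,"rx":0,"ry":0,"rz":0,"claw":0.48}
    - {"dx":-1.4,"dy":0,"dz":0,"rx":0,"ry":0,"rz":0,"claw":0.48}

```text
time_s: 6.65
tcp_pos: [0.536, -0.0433, 0.0306]
tool_rot: [[-0.995, -0.1, -0.008], [-0.1, 0.995, -0.0], [0.008, 0.001, -1.0]]
contact_force: [-19.1, -6.8, 13.3]
gripper_width: 0.0443
```

Call:
servo_tool:
  plan:
    - {"dx":-0.7,"dy":0,"dz":0,"rx":0,"ry":0,"rz":0,"claw":0.48}
    - {"dx":-1.4,"dy":0,"dz":0,"rx":0,"ry":0,"rz":0,"claw":0.48}

```text
time_s: 6.9
tcp_pos: [0.5359, -0.0433, 0.0306]
tool_rot: [[-0.995, -0.1, -0.011], [-0.1, 0.995, -0.0], [0.011, 0.001, -1.0]]
contact_force: [-26.6, -8.7, 18.2]
gripper_width: 0.0446
```

The unit is stopped by the fence: the force rose with no further motion. Next I'll retract and go above the left post.

Call:
servo_tool:
  plan:
    - {"dx":12,"dy":0,"dz":0,"rx":0,"ry":0,"rz":0,"claw":0.48}
    - {"dx":40,"dy":0,"dz":0,"rx":0,"ry":0,"rz":0,"claw":0.48}
    - {"dx":50,"dy":0,"dz":-40,"rx":0,"ry":0,"rz":0,"claw":0.48}
    - {"dx":50,"dy":0,"dz":-100,"rx":0,"ry":0,"rz":0,"claw":0.6}
    - {"dx":50,"dy":0,"dz":-110,"rx":0,"ry":0,"rz":0,"claw":0.6}

```text
time_s: 7.52
tcp_pos: [0.4923, -0.0483, 0.1439]
tool_rot: [[-0.995, -0.1, 0.007], [-0.1, 0.995, -0.002], [-0.007, -0.003, -1.0]]
contact_force: [-0.1, -0.1, -1.0]
gripper_width: 0.0341
```

```bash
python3 mv.py -62.1,162.3,140,-27.5 -62.1,162.3,80,-27.5; python3 - <<'E'
from h import *
a=vision.get_image("wrist"); b=save("side","s4"); print(a.shape)
for q in ("unit_center",):
    for r in vision.trace("side",q)[:6]: print(r["conf"],r["box"])
E
```

```text
t 7.53 now fix -85.2291446862589 -0.7957824247635091 143.9395345766405 relyaw -0.09015154924738056 tilt [ 0.007 -0.002 -1.   ] F [-0.1 -0.1 -1. ] w 0.03409741407805787 j [ -19.   21.   91.    0.   67. -115.]
-62.1,162.3,140,-27.5 [-22.8 163.1   3.6] rz 0.478
-62.1,162.3,80,-27.5 [-22.4 163.3  63.6] rz 0.478
(384, 512, 3)
0.91 [167.1, 158.4, 29.0, 28.0]
0.87 [332.9, 242.7, 40.2, 41.4]
0.78 [342.7, 172.4, 34.8, 29.7]
0.68 [247.6, 182.4, 26.8, 36.5]
0.62 [326.0, 201.9, 39.4, 37.5]
```

Call:
servo_tool:
  plan:
    - {"dx":-6,"dy":45,"dz":0,"rx":0,"ry":0,"rz":0.12,"claw":0.6}
    - {"dx":-12,"dy":90,"dz":0,"rx":0,"ry":0,"rz":0.24,"claw":0.6}
    - {"dx":-18,"dy":135,"dz":0,"rx":0,"ry":0,"rz":0.36,"claw":0.6}
    - {"dx":-22.6,"dy":163,"dz":0,"rx":0,"ry":0,"rz":0.478,"claw":0.6}
    - {"dx":-22.6,"dy":163,"dz":0,"rx":0,"ry":0,"rz":0.478,"claw":0.6}

```text
time_s: 8.3
tcp_pos: [0.4963, 0.118, 0.1385]
tool_rot: [[-0.931, 0.366, -0.003], [0.366, 0.931, 0.0], [0.003, -0.001, -1.0]]
contact_force: [0.2, -0.8, 0.1]
gripper_width: 0.034
```

```bash
python3 mv.py -62.1,162.3,80,-27.5; python3 - <<'E'
from h import *
K,e,R=cam("wrist");np.savez("w5",K=K,e=e,R=R)
a=save("wrist","w5")
p=np.load("p.npy")
def W(x,y,z):
    c,s=np.cos(p[2]),np.sin(p[2]);return [p[0]+c*x-s*y,p[1]+s*x+c*y,z]
a=np.ascontiguousarray(cv2.resize(a,(800,600)))
for z in(.072,.111):
    u=proj("wrist",W(-.0621,.1623,z))*1.5625;print(u);cv2.circle(a,tuple(int(v) for v in u),4,(255,0,0),1)
cv2.imwrite("pics/w5b.png",a[:,:,::-1])
E
```

```text
t 8.3 now fix -64.35386910838258 164.17733395618217 138.50772705981197 relyaw -27.318545930385618 tilt [-0.003  0.    -1.   ] F [ 0.2 -0.8  0.1] w 0.033956684039037406 j [  0.  23.  89.   0.  68. -68.]
-62.1,162.3,80,-27.5 [-3.  -0.6 58.5] rz 0.003
[396.85497421 324.8845846 ]
[396.89128232 360.66362761]
```

View pics/w5b.png

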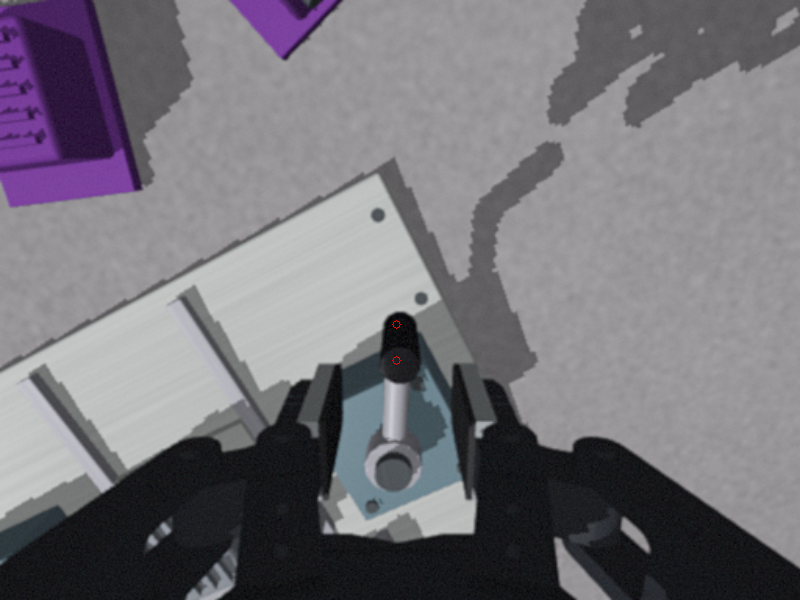

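The projected post (red) lands on the real post within 3 px at (400,360), so I'll descend and cage it.

Call:
servo_tool:
  plan:
    - {"dx":-3,"dy":0,"dz":30,"rx":0,"ry":0,"rz":0,"claw":0.6}
    - {"dx":-3,"dy":0,"dz":58,"rx":0,"ry":0,"rz":0,"claw":0.6}
    - {"dx":-3,"dy":0,"dz":58,"rx":0,"ry":0,"rz":0,"claw":0.765}
    - {"dx":-3,"dy":0,"dz":58,"rx":0,"ry":0,"rz":0,"claw":0.765}
    - {"dx":-3,"dy":0,"dz":58,"rx":0,"ry":0,"rz":0,"claw":0.765}

```text
time_s: 8.98
tcp_pos: [0.5005, 0.1152, 0.0833]
tool_rot: [[-0.929, 0.369, 0.002], [0.369, 0.929, -0.0], [-0.002, 0.001, -1.0]]
contact_force: [0.2, 0.7, -0.9]
gripper_width: 0.0198
```

```bash
python3 mv.py -62.1,162.3,80,-27.5
```

```text
t 8.97 now fix -60.50678669472641 160.94835521554396 83.2918102408107 relyaw -27.483889383734166 tilt [ 0.002 -0.    -1.   ] F [ 0.2  0.7 -0.9] w 0.01975895520708405 j [ -0.  28.  93.  -0.  60. -69.]
-62.1,162.3,80,-27.5 [2.  0.5 3.3] rz 0.0
```

Call:
servo_tool:
  plan:
    - {"dx":-0.8,"dy":10.5,"dz":2,"rx":0,"ry":0,"rz":0.15,"claw":0.765}
    - {"dx":-3.1,"dy":20.7,"dz":2,"rx":0,"ry":0,"rz":0.3,"claw":0.765}
    - {"dx":-7,"dy":30.5,"dz":2,"rx":0,"ry":0,"rz":0.45,"claw":0.765}
    - {"dx":-12.2,"dy":39.5,"dz":2,"rx":0,"ry":0,"rz":0.6,"claw":0.765}
    - {"dx":-18.8,"dy":47.7,"dz":2,"rx":0,"ry":0,"rz":0.75,"claw":0.765}
    - {"dx":-18.8,"dy":47.7,"dz":2,"rx":0,"ry":0,"rz":0.75,"claw":0.765}

```text
time_s: 9.72
tcp_pos: [0.5355, 0.153, 0.0809]
tool_rot: [[-0.43, 0.903, 0.001], [0.903, 0.43, 0.0], [-0.001, 0.001, -1.0]]
contact_force: [0.8, 0.2, -0.0]
gripper_width: 0.02
```

```bash
cat > pol.py <<'E'
# polar of TCP about screw (L/R), force in tool axes
from h import *
import sys
p=np.load("p.npy");s=status.sense();R=np.array(s["tool_rot"]);t=np.array(s["tcp_pos"]);L=sys.argv[1]=="L"
c,sn=np.cos(p[2]),np.sin(p[2]);d=t[:2]-p[:2]
x,y=c*d[0]+sn*d[1],-sn*d[0]+c*d[1]-(.13 if L else -.13)
ph=np.degrees(np.arctan2(y,x));yaw=np.degrees(np.arctan2(R[1,1],R[0,1])-p[2])-90
q=((165 if L else -15)-ph+180)%360-180
print("t",round(s["time_s"],2),"r",np.hypot(x,y)*1e3,"q",np.radians(q),"yaw err",(yaw-ph+(180 if L else 0)+180)%360-180,"z",t[2],"Ftool",(R.T@np.array(s["contact_force"])).round(1),"w",s["gripper_width"],"j6",s["joints"][5])
E
python3 pol.py L
```

```text
t 9.72 r 68.56408712272749 q 0.9854676127231684 yaw err 1.1165550754946594 z 0.08091996014379618 Ftool [-0.1  0.8  0. ] w 0.019973624710193916 j6 -21.728410873698394
```

Call:
servo_tool:
  plan:
    - {"dx":-0.4,"dy":7,"dz":0,"rx":0,"ry":0,"rz":0.1,"claw":0.765}
    - {"dx":-1.4,"dy":14,"dz":0,"rx":0,"ry":0,"rz":0.2,"claw":0.765}
    - {"dx":-2.2,"dy":17.5,"dz":0,"rx":0,"ry":0,"rz":0.25,"claw":0.765}
    - {"dx":-2.2,"dy":17.5,"dz":0,"rx":0,"ry":0,"rz":0.25,"claw":0.765}

```text
time_s: 10.22
tcp_pos: [0.5517, 0.1582, 0.0807]
tool_rot: [[-0.195, 0.981, 0.001], [0.981, 0.195, -0.0], [-0.0, 0.001, -1.0]]
contact_force: [-0.4, 0.0, -0.5]
gripper_width: 0.0201
```

```bash
python3 pol.py L; python3 - <<'E'
from h import *
vision.get_image("wrist")
E
python3 pol.py L
```

```text
t 10.22 r 68.73660845559303 q 1.2333390810424971 yaw err 1.0657263134878576 z 0.08067127558683915 Ftool [ 0.1 -0.4  0.5] w 0.020067276420307076 j6 -7.052969214277391
t 10.28 r 68.74338568286508 q 1.232402942768261 yaw err 1.0068474224829629 z 0.08060244082880572 Ftool [-0.4 -0.2 -0.7] w 0.019687141155412636 j6 -7.048622652675245
```

Call:
servo_tool:
  plan:
    - {"dx":-0.1,"dy":2.5,"dz":0,"rx":0,"ry":0,"rz":0.035,"claw":0.765}
    - {"dx":-0.2,"dy":5,"dz":0,"rx":0,"ry":0,"rz":0.07,"claw":0.765}
    - {"dx":-0.2,"dy":5,"dz":0,"rx":0,"ry":0,"rz":0.07,"claw":0.765}

```text
time_s: 10.65
tcp_pos: [0.5569, 0.1591, 0.0803]
tool_rot: [[-0.122, 0.992, 0.0], [0.992, 0.122, 0.0], [0.0, 0.0, -1.0]]
contact_force: [0.2, 0.5, -0.2]
gripper_width: 0.02
```

```bash
python3 pol.py L; python3 - <<'E'
from h import *
a=save("side","s6")
cv2.imwrite("pics/s6b.png",cv2.resize(a[140:270,190:330],(800,743),interpolation=cv2.INTER_CUBIC)[:600,:,::-1])
E
python3 pol.py L
```

```text
t 10.65 r 68.94503232179557 q 1.310872740720713 yaw err 1.3010490701955746 z 0.08033238243072721 Ftool [0.5 0.2 0.2] w 0.020042159374568567 j6 -2.794586066307278
t 10.7 r 68.96313794559705 q 1.3093408227674321 yaw err 1.247637380923834 z 0.08027886094016898 Ftool [ 0.4 -0.5  0.5] w 0.02016376070722578 j6 -2.8256095852597403
```

View pics/s6b.png

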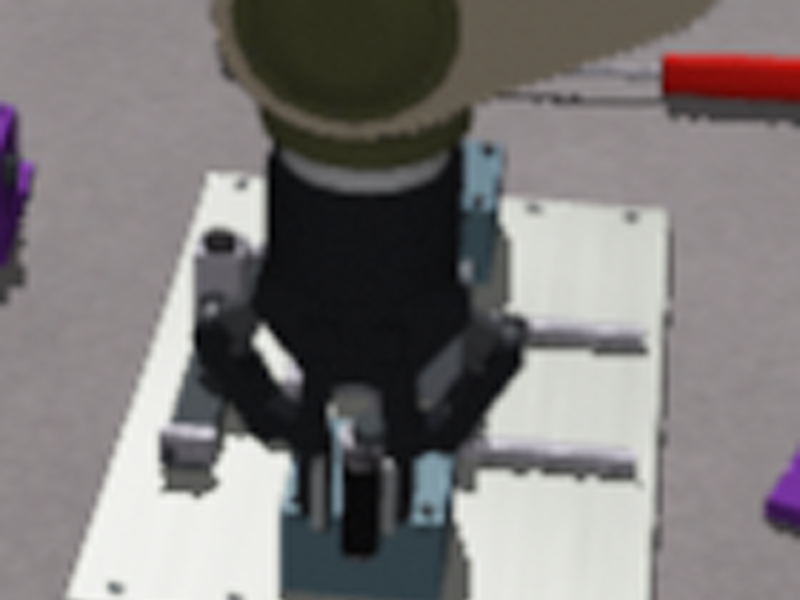

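The picture shows the black post at (360,510) between the fingers, and the crank has followed. At 1.3 rad there is under 1 N, where a crossed screw would give about 8 N, so the left screw is sound and I'll drive it home.

Call:
servo_tool:
  plan:
    - {"dx":-0.8,"dy":10.5,"dz":0,"rx":0,"ry":0,"rz":0.15,"claw":0.765}
    - {"dx":-3.1,"dy":20.7,"dz":0,"rx":0,"ry":0,"rz":0.3,"claw":0.765}
    - {"dx":-7,"dy":30.5,"dz":0,"rx":0,"ry":0,"rz":0.45,"claw":0.765}
    - {"dx":-12.2,"dy":39.5,"dz":0,"rx":0,"ry":0,"rz":0.6,"claw":0.765}
    - {"dx":-18.8,"dy":47.7,"dz":0,"rx":0,"ry":0,"rz":0.75,"claw":0.765}
    - {"dx":-26.5,"dy":54.8,"dz":0,"rx":0,"ry":0,"rz":0.9,"claw":0.765}
    - {"dx":-35.2,"dy":60.7,"dz":0,"rx":0,"ry":0,"rz":1.05,"claw":0.765}
    - {"dx":-44.6,"dy":65.2,"dz":0,"rx":0,"ry":0,"rz":1.2,"claw":0.765}
    - {"dx":-50,"dy":67,"dz":0,"rx":0,"ry":0,"rz":1.28,"claw":0.765}
    - {"dx":-50,"dy":67,"dz":0,"rx":0,"ry":0,"rz":1.28,"claw":0.765}

```text
time_s: 11.95
tcp_pos: [0.6294, 0.1174, 0.0802]
tool_rot: [[0.915, 0.403, 0.0], [0.403, -0.915, -0.0], [0.0, 0.0, -1.0]]
contact_force: [0.0, 0.0, 0.3]
gripper_width: 0.0202
```

```bash
python3 pol.py L
```

```text
t 11.95 r 70.93657247337947 q 2.592789688038006 yaw err 1.4596359642144705 z 0.08020193688302718 Ftool [ 0.  -0.  -0.3] w 0.020205522525246312 j6 66.25135060622497
```

Call:
servo_tool:
  plan:
    - {"dx":0,"dy":2,"dz":0,"rx":0,"ry":0,"rz":0.03,"claw":0.765}
    - {"dx":-0.1,"dy":3.5,"dz":0,"rx":0,"ry":0,"rz":0.04,"claw":0.765}
    - {"dx":-0.1,"dy":3.5,"dz":0,"rx":0,"ry":0,"rz":0.04,"claw":0.765}

```text
time_s: 12.32
tcp_pos: [0.6306, 0.1145, 0.0803]
tool_rot: [[0.931, 0.365, 0.0], [0.365, -0.931, -0.0], [0.0, 0.0, -1.0]]
contact_force: [-0.2, 0.5, 0.7]
gripper_width: 0.0201
```

```bash
python3 pol.py L
```

```text
t 12.32 r 71.00279236283143 q 2.637414818177351 yaw err 1.7081988853652774 z 0.08032009197245218 Ftool [-0.1 -0.5 -0.7] w 0.020097172364651954 j6 68.29041378461922
```

Call:
servo_tool:
  plan:
    - {"dx":0,"dy":1.5,"dz":0,"rx":0,"ry":0,"rz":0,"claw":0.765}
    - {"dx":0,"dy":3,"dz":0,"rx":0,"ry":0,"rz":0,"claw":0.765}
    - {"dx":0,"dy":3,"dz":0,"rx":0,"ry":0,"rz":0,"claw":0.765}

```text
time_s: 12.7
tcp_pos: [0.6314, 0.1127, 0.0803]
tool_rot: [[0.931, 0.366, -0.001], [0.366, -0.931, 0.002], [0.0, -0.002, -1.0]]
contact_force: [-0.8, 5.5, 0.3]
gripper_width: 0.0204
```

```bash
python3 pol.py L
```

```text
t 12.7 r 71.14965005042988 q 2.664464147619115 yaw err 3.2664368772226737 z 0.08033464798714135 Ftool [ 1.3 -5.4 -0.3] w 0.020394020383895824 j6 68.04064553810616
```

Call:
servo_tool:
  plan:
    - {"dx":0,"dy":1,"dz":0,"rx":0,"ry":0,"rz":0,"claw":0.765}
    - {"dx":0,"dy":1,"dz":0,"rx":0,"ry":0,"rz":0,"claw":0.765}

```text
time_s: 12.95
tcp_pos: [0.6314, 0.1126, 0.0804]
tool_rot: [[0.931, 0.366, -0.001], [0.366, -0.931, 0.003], [0.0, -0.003, -1.0]]
contact_force: [-2.0, 10.2, 0.6]
gripper_width: 0.0202
```

```bash
python3 pol.py L
```

```text
t 12.95 r 71.16529697461482 q 2.6660733472047564 yaw err 3.3798401756623093 z 0.08035173167303436 Ftool [  1.9 -10.2  -0.5] w 0.020156212995539272 j6 67.95816659943156
```

Call:
servo_tool:
  plan:
    - {"dx":0,"dy":-3.5,"dz":0,"rx":0,"ry":0,"rz":0,"claw":0.7}
    - {"dx":0,"dy":-3.5,"dz":-20,"rx":0,"ry":0,"rz":0,"claw":0.6}
    - {"dx":0,"dy":-3.5,"dz":-60,"rx":0,"ry":0,"rz":0,"claw":0.6}
    - {"dx":0,"dy":-3.5,"dz":-70,"rx":0,"ry":0,"rz":0,"claw":0.6}

```text
time_s: 13.45
tcp_pos: [0.6318, 0.1137, 0.153]
tool_rot: [[0.931, 0.365, 0.005], [0.365, -0.931, -0.001], [0.004, 0.002, -1.0]]
contact_force: [-0.3, 0.4, -0.1]
gripper_width: 0.0341
```

```bash
python3 mv.py 52.7,-176,150,-41.1
```

```text
t 13.45 now fix 69.99665058259723 146.162581799668 152.9629940177685 relyaw -164.43321490017888 tilt [ 0.005 -0.001 -1.   ] F [-0.3  0.4 -0.1] w 0.03409934209935172 j [-0. 34. 66. -0. 80. 68.]
52.7,-176,150,-41.1 [-103.1  305.7    3.2] rz -2.153
```

Call:
servo_tool:
  plan:
    - {"dx":-9,"dy":26,"dz":0,"rx":0,"ry":0,"rz":-0.18,"claw":0.6}
    - {"dx":-18,"dy":52,"dz":0,"rx":0,"ry":0,"rz":-0.36,"claw":0.6}
    - {"dx":-27,"dy":78,"dz":0,"rx":0,"ry":0,"rz":-0.54,"claw":0.6}
    - {"dx":-36,"dy":104,"dz":0,"rx":0,"ry":0,"rz":-0.72,"claw":0.6}
    - {"dx":-45,"dy":130,"dz":0,"rx":0,"ry":0,"rz":-0.9,"claw":0.6}
    - {"dx":-54,"dy":156,"dz":0,"rx":0,"ry":0,"rz":-1.08,"claw":0.6}
    - {"dx":-63,"dy":182,"dz":0,"rx":0,"ry":0,"rz":-1.26,"claw":0.6}
    - {"dx":-72,"dy":208,"dz":0,"rx":0,"ry":0,"rz":-1.44,"claw":0.6}
    - {"dx":-81,"dy":234,"dz":0,"rx":0,"ry":0,"rz":-1.62,"claw":0.6}
    - {"dx":-88,"dy":260,"dz":0,"rx":0,"ry":0,"rz":-1.8,"claw":0.6}
    - {"dx":-96,"dy":285,"dz":0,"rx":0,"ry":0,"rz":-1.98,"claw":0.6}
    - {"dx":-103,"dy":306,"dz":0,"rx":0,"ry":0,"rz":-2.15,"claw":0.6}

```text
time_s: 14.95
tcp_pos: [0.6463, -0.2097, 0.1493]
tool_rot: [[-0.818, 0.575, -0.001], [0.575, 0.818, 0.0], [0.001, -0.001, -1.0]]
contact_force: [-0.4, 0.5, 0.4]
gripper_width: 0.0342
```

Call:
servo_tool:
  plan:
    - {"dx":0,"dy":0,"dz":5,"rx":0,"ry":0,"rz":0,"claw":0.6}
    - {"dx":0,"dy":0,"dz":5,"rx":0,"ry":0,"rz":0,"claw":0.6}

```text
time_s: 15.2
tcp_pos: [0.6462, -0.2077, 0.1442]
tool_rot: [[-0.814, 0.582, -0.002], [0.582, 0.814, 0.001], [0.002, -0.0, -1.0]]
contact_force: [-0.8, -0.0, 0.0]
gripper_width: 0.0342
```

```bash
python3 mv.py 52.7,-176,80,-41.1; python3 - <<'E'
from h import *
a=save("wrist","w7")
p=np.load("p.npy")
def W(x,y,z):
    c,s=np.cos(p[2]),np.sin(p[2]);return [p[0]+c*x-s*y,p[1]+s*x+c*y,z]
a=np.ascontiguousarray(cv2.resize(a,(800,600)))
for z in(.072,.111):
    u=proj("wrist",W(.0527,-.176,z))*1.5625;print(u);cv2.circle(a,tuple(int(v) for v in u),4,(255,0,0),1)
cv2.imwrite("pics/w7b.png",a[:,:,::-1])
E
```

```text
t 15.2 now fix 51.64184625647389 -175.0210786334814 144.19319126819775 relyaw -41.399737064271186 tilt [-0.002  0.001 -1.   ] F [-0.8 -0.   0. ] w 0.0342344034884586 j [-28.  39.  59.   0.  83. -82.]
52.7,-176,80,-41.1 [-1.6 -0.  64.2] rz -0.005
[397.27451555 316.47078923]
[397.52019894 349.73341879]
```

View pics/w7b.png

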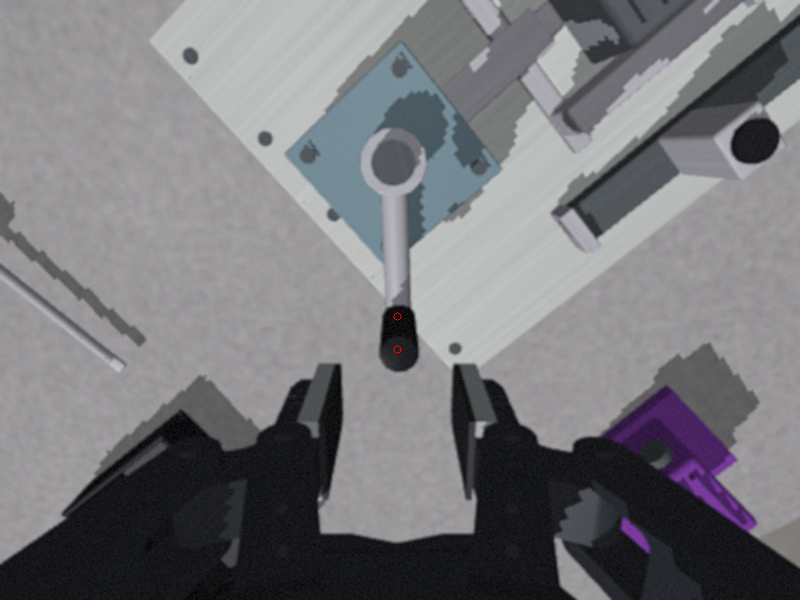

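The red marks sit on the right post at (398,350). The tray is low at the bottom left, well under the working height, so I'll descend and cage the post.

Call:
servo_tool:
  plan:
    - {"dx":-1.6,"dy":0,"dz":32,"rx":0,"ry":0,"rz":0,"claw":0.6}
    - {"dx":-1.6,"dy":0,"dz":63,"rx":0,"ry":0,"rz":0,"claw":0.6}
    - {"dx":-1.6,"dy":0,"dz":63,"rx":0,"ry":0,"rz":0,"claw":0.765}
    - {"dx":-1.6,"dy":0,"dz":63,"rx":0,"ry":0,"rz":0,"claw":0.765}
    - {"dx":-1.6,"dy":0,"dz":63,"rx":0,"ry":0,"rz":0,"claw":0.765}

```text
time_s: 15.88
tcp_pos: [0.6486, -0.2095, 0.0841]
tool_rot: [[-0.815, 0.579, 0.002], [0.579, 0.815, -0.001], [-0.003, 0.0, -1.0]]
contact_force: [0.3, 0.0, -0.7]
gripper_width: 0.0201
```

```bash
python3 pol.py R
```

```text
t 15.88 r 71.51900158618946 q 0.45642873575300724 yaw err -0.0884359254096978 z 0.08407631998117239 Ftool [-0.3  0.2  0.7] w 0.020147411234573993 j6 -82.42438359472759
```

Call:
servo_tool:
  plan:
    - {"dx":0.8,"dy":-10.5,"dz":2,"rx":0,"ry":0,"rz":0.15,"claw":0.765}
    - {"dx":3.1,"dy":-20.7,"dz":2,"rx":0,"ry":0,"rz":0.3,"claw":0.765}
    - {"dx":7,"dy":-30.5,"dz":2,"rx":0,"ry":0,"rz":0.45,"claw":0.765}
    - {"dx":9.2,"dy":-34.6,"dz":2,"rx":0,"ry":0,"rz":0.52,"claw":0.765}
    - {"dx":9.2,"dy":-34.6,"dz":2,"rx":0,"ry":0,"rz":0.52,"claw":0.765}

```text
time_s: 16.5
tcp_pos: [0.6206, -0.2326, 0.0814]
tool_rot: [[-0.42, 0.908, 0.001], [0.908, 0.42, -0.001], [-0.001, 0.001, -1.0]]
contact_force: [0.4, -0.1, 0.7]
gripper_width: 0.0199
```

```bash
python3 pol.py R
```

```text
t 16.5 r 71.22022675048679 q 0.9708635575023515 yaw err -0.39444951347130086 z 0.08135869792944216 Ftool [-0.2  0.3 -0.7] w 0.019863684377019186 j6 -55.57441964046816
```

Small steps now, to a q of about 1.13, then 1.2.

Call:
servo_tool:
  plan:
    - {"dx":0.2,"dy":-5,"dz":0,"rx":0,"ry":0,"rz":0.07,"claw":0.765}
    - {"dx":0.9,"dy":-11,"dz":0,"rx":0,"ry":0,"rz":0.16,"claw":0.765}
    - {"dx":0.9,"dy":-11,"dz":0,"rx":0,"ry":0,"rz":0.16,"claw":0.765}

```text
time_s: 16.88
tcp_pos: [0.6107, -0.2362, 0.0813]
tool_rot: [[-0.271, 0.962, 0.002], [0.962, 0.271, -0.001], [-0.001, 0.002, -1.0]]
contact_force: [2.6, -0.3, 2.2]
gripper_width: 0.02
```

```bash
python3 pol.py R
```

```text
t 16.88 r 71.07204384911172 q 1.1192753740357961 yaw err -0.9599981114896536 z 0.08127309563524952 Ftool [-1.   2.4 -2.2] w 0.019971776475630466 j6 -47.24374844246797
```

Call:
servo_tool:
  plan:
    - {"dx":0.1,"dy":-2.5,"dz":0,"rx":0,"ry":0,"rz":0.04,"claw":0.765}
    - {"dx":0.2,"dy":-5,"dz":0,"rx":0,"ry":0,"rz":0.07,"claw":0.765}
    - {"dx":0.2,"dy":-5,"dz":0,"rx":0,"ry":0,"rz":0.07,"claw":0.765}

```text
time_s: 17.25
tcp_pos: [0.6056, -0.2374, 0.0809]
tool_rot: [[-0.202, 0.979, 0.002], [0.979, 0.202, -0.001], [-0.001, 0.001, -1.0]]
contact_force: [4.7, 0.6, 4.2]
gripper_width: 0.02
```

```bash
python3 pol.py R
```

```text
t 17.25 r 70.96905728807619 q 1.1926587562883657 yaw err -0.8712252655196266 z 0.0808872857529137 Ftool [-0.3  4.8 -4.2] w 0.020001742722582184 j6 -43.455731704948626
```

The tangential force rises 2.4 → 4.8 N by 1.19 rad, at spring stiffness. The right screw is the crossed one, so I'll back it fully out.

Call:
servo_tool:
  plan:
    - {"dx":0.8,"dy":10.5,"dz":0,"rx":0,"ry":0,"rz":-0.15,"claw":0.765}
    - {"dx":3.1,"dy":20.7,"dz":0,"rx":0,"ry":0,"rz":-0.3,"claw":0.765}
    - {"dx":7,"dy":30.5,"dz":0,"rx":0,"ry":0,"rz":-0.45,"claw":0.765}
    - {"dx":12.2,"dy":39.5,"dz":0,"rx":0,"ry":0,"rz":-0.6,"claw":0.765}
    - {"dx":18.8,"dy":47.7,"dz":0,"rx":0,"ry":0,"rz":-0.75,"claw":0.765}
    - {"dx":26.5,"dy":54.8,"dz":0,"rx":0,"ry":0,"rz":-0.9,"claw":0.765}
    - {"dx":35.2,"dy":60.7,"dz":0,"rx":0,"ry":0,"rz":-1.05,"claw":0.765}
    - {"dx":41.3,"dy":63.9,"dz":0,"rx":0,"ry":0,"rz":-1.15,"claw":0.765}
    - {"dx":41.3,"dy":63.9,"dz":0,"rx":0,"ry":0,"rz":-1.15,"claw":0.765}

```text
time_s: 18.38
tcp_pos: [0.6586, -0.1835, 0.0795]
tool_rot: [[-0.976, 0.216, -0.003], [0.216, 0.976, 0.001], [0.003, 0.0, -1.0]]
contact_force: [-0.0, -0.3, 0.0]
gripper_width: 0.0198
```

```bash
python3 pol.py R
```

```text
t 18.38 r 70.04140525578298 q 0.0614419635187158 yaw err 0.19682898750488675 z 0.07946004548420875 Ftool [-0.  -0.3 -0. ] w 0.019782851404148063 j6 -102.9598786794841
```

Call:
servo_tool:
  plan:
    - {"dx":0,"dy":2.5,"dz":0,"rx":0,"ry":0,"rz":-0.03,"claw":0.765}
    - {"dx":0.2,"dy":4.5,"dz":0,"rx":0,"ry":0,"rz":-0.05,"claw":0.765}
    - {"dx":0.2,"dy":4.5,"dz":0,"rx":0,"ry":0,"rz":-0.05,"claw":0.765}

```text
time_s: 18.75
tcp_pos: [0.6601, -0.1794, 0.0802]
tool_rot: [[-0.986, 0.167, -0.0], [0.167, 0.986, 0.0], [0.0, 0.0, -1.0]]
contact_force: [-0.0, -0.7, -0.6]
gripper_width: 0.0203
```

```bash
python3 pol.py R
```

```text
t 18.75 r 70.7556334343046 q 0.0003584679059783309 yaw err -0.4440933476859641 z 0.08022790413008372 Ftool [-0.1 -0.7  0.6] w 0.020270951020107654 j6 -105.47292981680458
```

Call:
servo_tool:
  plan:
    - {"dx":0,"dy":2,"dz":0,"rx":0,"ry":0,"rz":0,"claw":0.765}
    - {"dx":0.1,"dy":4,"dz":0,"rx":0,"ry":0,"rz":0,"claw":0.765}
    - {"dx":0.1,"dy":4,"dz":0,"rx":0,"ry":0,"rz":0,"claw":0.765}

```text
time_s: 19.12
tcp_pos: [0.6603, -0.1788, 0.0803]
tool_rot: [[-0.986, 0.169, -0.001], [0.169, 0.986, -0.005], [-0.0, -0.005, -1.0]]
contact_force: [-2.3, -13.7, -2.7]
gripper_width: 0.0197
```

```bash
python3 pol.py R
```

```text
t 19.12 r 70.85133687654056 q -0.008249940733737315 yaw err -1.0436977632229798 z 0.08029494769231398 Ftool [ -0.1 -13.9   2.8] w 0.01972970593707703 j6 -105.12993397427324
```

Call:
servo_tool:
  plan:
    - {"dx":0,"dy":0.8,"dz":0,"rx":0,"ry":0,"rz":0,"claw":0.765}
    - {"dx":0,"dy":0.8,"dz":0,"rx":0,"ry":0,"rz":0,"claw":0.765}

```text
time_s: 19.38
tcp_pos: [0.6603, -0.1788, 0.0803]
tool_rot: [[-0.986, 0.169, -0.001], [0.169, 0.986, -0.006], [-0.0, -0.006, -1.0]]
contact_force: [-2.2, -17.5, -1.9]
gripper_width: 0.0203
```

```bash
python3 pol.py R
```

```text
t 19.38 r 70.85650462924153 q -0.009061886137818598 yaw err -1.1178598337087067 z 0.08030139031584001 Ftool [ -0.8 -17.6   2. ] w 0.02026315176625356 j6 -105.06447543263765
```

Call:
servo_tool:
  plan:
    - {"dx":0,"dy":-5,"dz":0,"rx":0,"ry":0,"rz":0,"claw":0.7}
    - {"dx":0,"dy":-5,"dz":-20,"rx":0,"ry":0,"rz":0,"claw":0.6}
    - {"dx":0,"dy":-5,"dz":-60,"rx":0,"ry":0,"rz":0,"claw":0.6}
    - {"dx":0,"dy":-5,"dz":-70,"rx":0,"ry":0,"rz":0,"claw":0.8}

```text
time_s: 19.88
tcp_pos: [0.661, -0.1797, 0.1532]
tool_rot: [[-0.986, 0.167, 0.005], [0.167, 0.986, -0.002], [-0.005, -0.001, -1.0]]
contact_force: [-1.1, 0.8, 0.2]
gripper_width: 0.0176
```

```bash
python3 mv.py 90,24,150 90,24,50
```

```text
t 19.88 now fix 69.23105839466218 -148.683395102922 153.23938466664117 relyaw -15.444910487284162 tilt [ 0.005 -0.002 -1.   ] F [-1.1  0.8  0.2] w 0.01764172656320157 j [ -25.   39.   57.    0.   84. -105.]
90,24,150 [ 26. 172.   3.] rz -0.27
90,24,50 [ 26.5 172.1 103. ] rz -0.27
```

Call:
servo_tool:
  plan:
    - {"dx":7,"dy":45,"dz":0,"rx":0,"ry":0,"rz":-0.07,"claw":1}
    - {"dx":14,"dy":90,"dz":0,"rx":0,"ry":0,"rz":-0.14,"claw":1}
    - {"dx":21,"dy":135,"dz":0,"rx":0,"ry":0,"rz":-0.21,"claw":1}
    - {"dx":26,"dy":172,"dz":0,"rx":0,"ry":0,"rz":-0.27,"claw":1}
    - {"dx":26,"dy":172,"dz":40,"rx":0,"ry":0,"rz":-0.27,"claw":1}
    - {"dx":26,"dy":172,"dz":85,"rx":0,"ry":0,"rz":-0.27,"claw":1}
    - {"dx":26,"dy":172,"dz":103,"rx":0,"ry":0,"rz":-0.27,"claw":1}
    - {"dx":26,"dy":172,"dz":103,"rx":0,"ry":0,"rz":-0.27,"claw":1}

```text
time_s: 20.88
tcp_pos: [0.6629, -0.0056, 0.0465]
tool_rot: [[-0.995, -0.102, -0.002], [-0.102, 0.995, 0.001], [0.002, 0.001, -1.0]]
contact_force: [-0.5, -0.7, 0.5]
gripper_width: 0.0001
```

```bash
python3 mv.py 90,-20,50
```

```text
t 20.88 now fix 88.78459768868126 24.244570842074808 46.52070781856466 relyaw 0.00618109985671822 tilt [-0.002  0.001 -1.   ] F [-0.5 -0.7  0.5] w 7.895213903071564e-05 j [ -11.   42.   69.    0.   69. -107.]
90,-20,50 [ -1.2 -44.2  -3.5] rz 0.0
```

Push toward the right (tool -y).

Call:
servo_tool:
  plan:
    - {"dx":-1,"dy":-10,"dz":0,"rx":0,"ry":0,"rz":0,"claw":1}
    - {"dx":-1,"dy":-18,"dz":0,"rx":0,"ry":0,"rz":0,"claw":1}
    - {"dx":-1,"dy":-26,"dz":0,"rx":0,"ry":0,"rz":0,"claw":1}
    - {"dx":-1,"dy":-34,"dz":0,"rx":0,"ry":0,"rz":0,"claw":1}
    - {"dx":-1,"dy":-41,"dz":0,"rx":0,"ry":0,"rz":0,"claw":1}
    - {"dx":-1,"dy":-45,"dz":0,"rx":0,"ry":0,"rz":0,"claw":1}

```text
time_s: 21.62
tcp_pos: [0.6688, -0.0509, 0.0473]
tool_rot: [[-0.995, -0.102, -0.0], [-0.102, 0.995, 0.0], [0.0, 0.0, -1.0]]
contact_force: [-0.2, 2.1, 0.7]
gripper_width: 0.0
```

Call:
servo_tool:
  plan:
    - {"dx":0,"dy":-1.5,"dz":0,"rx":0,"ry":0,"rz":0,"claw":1}
    - {"dx":0,"dy":-3,"dz":0,"rx":0,"ry":0,"rz":0,"claw":1}

```text
time_s: 21.88
tcp_pos: [0.669, -0.0533, 0.0473]
tool_rot: [[-0.995, -0.102, -0.0], [-0.102, 0.995, 0.0], [0.0, 0.0, -1.0]]
contact_force: [-0.8, 2.6, 1.4]
gripper_width: 0.0003
```

```bash
python3 mv.py 90,-28,50
```

```text
t 21.88 now fix 90.02481186380673 -23.749121591908658 47.266828051314285 relyaw 0.024444232332427873 tilt [-0.  0. -1.] F [-0.8  2.6  1.4] w 0.00026553008767164906 j [ -15.   43.   67.    0.   70. -111.]
90,-28,50 [ 0.  -4.3 -2.7] rz 0.0
```

Still sliding at 2.6 N, so I'll go on until it stops.

Call:
servo_tool:
  plan:
    - {"dx":0,"dy":-1.5,"dz":0,"rx":0,"ry":0,"rz":0,"claw":1}
    - {"dx":0,"dy":-3,"dz":0,"rx":0,"ry":0,"rz":0,"claw":1}

```text
time_s: 22.12
tcp_pos: [0.6693, -0.0563, 0.0473]
tool_rot: [[-0.995, -0.102, -0.0], [-0.102, 0.995, 0.0], [0.0, 0.0, -1.0]]
contact_force: [-0.1, 1.1, 1.1]
gripper_width: -0.0
```

Call:
servo_tool:
  plan:
    - {"dx":0,"dy":-1.5,"dz":0,"rx":0,"ry":0,"rz":0,"claw":1}
    - {"dx":0,"dy":-3,"dz":0,"rx":0,"ry":0,"rz":0,"claw":1}

```text
time_s: 22.38
tcp_pos: [0.6694, -0.0572, 0.0473]
tool_rot: [[-0.995, -0.103, -0.001], [-0.103, 0.995, 0.004], [0.001, 0.004, -1.0]]
contact_force: [-1.6, 14.4, 2.7]
gripper_width: 0.0001
```

Call:
servo_tool:
  plan:
    - {"dx":0,"dy":-1,"dz":0,"rx":0,"ry":0,"rz":0,"claw":1}
    - {"dx":0,"dy":-2,"dz":0,"rx":0,"ry":0,"rz":0,"claw":1}

```text
time_s: 22.62
tcp_pos: [0.6694, -0.0573, 0.0474]
tool_rot: [[-0.995, -0.103, -0.001], [-0.103, 0.995, 0.006], [0.001, 0.006, -1.0]]
contact_force: [-1.6, 20.9, 6.5]
gripper_width: -0.0003
```

```bash
python3 mv.py 90,-28,50
```

```text
t 22.62 now fix 89.96615095757856 -27.818649727176037 47.372991420034275 relyaw 0.09950919171360795 tilt [-0.001  0.006 -1.   ] F [-1.6 20.9  6.5] w -0.0002532276542426183 j [ -15.   43.   67.    0.   70. -111.]
90,-28,50 [-0.  -0.2 -2.6] rz 0.002
```

The marker is at its end stop. I'll retract to the viewing pose and check everything.

Call:
servo_tool:
  plan:
    - {"dx":0,"dy":12,"dz":0,"rx":0,"ry":0,"rz":0,"claw":1}
    - {"dx":0,"dy":14,"dz":-40,"rx":0,"ry":0,"rz":0,"claw":1}
    - {"dx":0,"dy":14,"dz":-95,"rx":0,"ry":0,"rz":0,"claw":1}
    - {"dx":35,"dy":14,"dz":-140,"rx":0,"ry":0,"rz":0,"claw":1}
    - {"dx":75,"dy":20,"dz":-180,"rx":0,"ry":0,"rz":0,"claw":1}
    - {"dx":115,"dy":30,"dz":-210,"rx":0,"ry":0,"rz":0,"claw":1}
    - {"dx":135,"dy":40,"dz":-210,"rx":0,"ry":0,"rz":0,"claw":1}
    - {"dx":135,"dy":40,"dz":-210,"rx":0,"ry":0,"rz":0,"claw":1}
    - {"dx":135,"dy":40,"dz":-210,"rx":0,"ry":0,"rz":0,"claw":1}

```text
time_s: 23.75
tcp_pos: [0.5321, -0.0357, 0.257]
tool_rot: [[-0.995, -0.102, -0.0], [-0.102, 0.995, -0.0], [0.0, -0.0, -1.0]]
contact_force: [0.5, -0.1, -0.1]
gripper_width: -0.0001
```

```bash
python3 - <<'E'
from h import *
K,e,R=cam("wrist");a=save("wrist","w8")
p=np.load("p.npy")
def W(x,y,z):
    c,s=np.cos(p[2]),np.sin(p[2]);return [p[0]+c*x-s*y,p[1]+s*x+c*y,z]
a=np.ascontiguousarray(cv2.resize(a,(800,600),interpolation=cv2.INTER_CUBIC))
def dot(*f,col=(255,0,0)):
    u=proj("wrist",W(*f))*1.5625;print(np.round(f,3),u.round());cv2.circle(a,tuple(int(v) for v in u),3,col,1)
r=np.radians
for y,ph in((.13,165-np.degrees(2.6)),(-.13,-15)):dot(.07*np.cos(r(ph)),y+.07*np.sin(r(ph)),.111)
dot(.09,-.05,.074)
for x in(-.031,.031):
    for y in(-.029,.029):dot(x,y,.068)
cv2.imwrite("pics/w8b.png",a[:,:,::-1]);print(status.sense()["time_s"])
E
```

```text
[0.067 0.149 0.111] [612. 439.]
[ 0.068 -0.148  0.111] [162. 439.]
[ 0.09  -0.05   0.074] [320. 438.]
[-0.031 -0.029  0.068] [344. 278.]
[-0.031  0.029  0.068] [429. 278.]
[ 0.031 -0.029  0.068] [347. 361.]
[0.031 0.029 0.068] [427. 361.]
23.8
```

View pics/w8b.png

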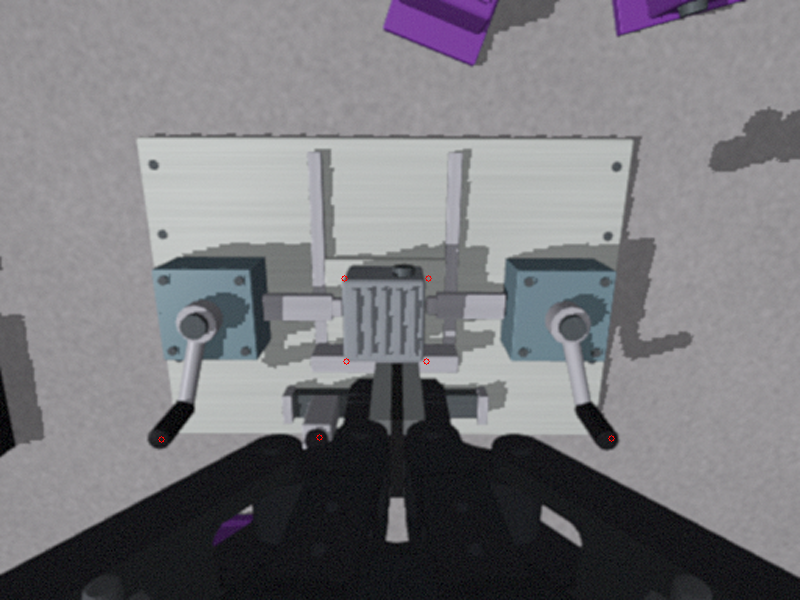

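The final picture shows the unit's box top on its predicted corners against the fence. The left post is at (607,438) at its home stop, the right post at (162,439) fully out, and the marker cap at (318,437) at its right end.

```bash
python3 -c "
from workcell import workorder;print(workorder.job_done())"
```

```text
the job is handed in; nothing more can be done
None
```

The job is done and was handed in at about 24 s of the 72 s allowed; no verdict came back.

- **Unit:** I pushed it along the rails until the fence stopped it. Pushing took about 17 N, more than I expected for a 0.5 kg unit, and the force rose to 27 N once it stopped moving.
- **Left screw (sound):** it turned with under 1 N up to 1.3 rad, so I drove it to its home stop, where the force rose to about 10 N with no more movement.
- **Right screw (crossed):** it stiffened like a spring, 2.4 N at 1.12 rad and 4.8 N at 1.19 rad. I stopped there and backed it out to its 0 stop.
- **Marker:** I slid it right until it stopped at the end of its track.

The last wrist picture agrees with all of this. The unit, right post and marker sit within about 2 px of where they should be. The left post is about 5 px (3 mm) past its predicted place, in the tightening direction, which I put down to measuring error.

Two things to know:
- **Force at the right stop:** I pressed to about 17 N in the backing-out direction. That is above the 11 N limit for a crossed thread, but it was against the stop and not into the thread.
- **Bystanders:** I never worked near the mug, jar, tray or screwdriver and felt no unexpected contact. I did not measure their positions again at the end.

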